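# Raise the canister's bail and hang it on the spring balance

### The job

Weigh the sealed sample canister: while it stays standing where it is on the table, swing its folded-down wire bail fully upright, then lift the canister by the bail and hook the bail over both prongs of the spring balance's yoke, in the dip behind the upturned tips, and let go so that it hangs freely and still. Its weight is unknown and the balance is delicate: keep the canister upright, lower it slowly until the sinking yoke carries exactly all of its weight before you release it, so that the yoke neither drops nor springs up nor is pushed down to the end of its travel. Leave the oil bottle, the objective and the filter cube where they stand.

Things in the scene. Friction and masses are not known exactly. Their poses are not given: they have to be found in the camera images.
- canister: sealed round steel sample canister with blue lid, 72 mm in diameter (74 at the lid), 57 mm high, loose, standing on the table; weight with bail hidden, 0.2 to 0.52 kg. Origin at the centre of its underside, z up. The bail's hinge axis is the canister's own y axis at z = 50 mm (ears at y = +43 and -43 mm); it swings freely there
- bail (a joint): angle of the wire bail, rad: 0 = upright over the lid, 1.75 = folded down at its stop on the canister's -x side. A rectangular loop of 4 mm wire, 86 mm wide along y, its straight top 88 mm from the hinge axis. The hinge is loose: let go, the bail falls down again; 1 to 2 N of push or pull along its wire rocks or tips the canister, most easily near 0.6 rad
- bail_grip (a point): centre of the black sleeve on the middle of the bail's top wire: 12 mm in diameter, 24 mm long along the canister's y, turning freely on the wire; pinch it from above, fingers closing across it. Folded down it is 34 mm above the table, 43 mm clear of the canister's wall. Straight bare wire runs from 12 to 34 mm on each side. Its z axis points away from the hinge
- yoke_seat (a point): where the bail's top wire (bail_grip) lies when hooked, midway between the yoke's two prongs: 6 mm bars at y = +25 and -25 mm, along x, dip floor 12 mm long. Tips 16 mm in front (-x, the open side) and the bars behind rise 8 mm above the seat, crossbar 80 mm behind (+x); nothing is over 10 mm higher. Unloaded 270 mm above the table. Bring the loop over the tips from -x, canister below. Turns with the balance
- yoke (a joint): how far the yoke has sunk, m: 0 = up at its stop, unloaded; 0.095 = bottom stop. Spring: it starts to sink at about 0.3 N, then gives 1 mm per 0.06 N, lightly damped. The hidden weight sinks it 28 to 80 mm; let go with 0.5 N not yet carried, or with 0.5 N of extra push, it jumps
- balance: spring balance fixed to the table: grey foot 130 x 100 x 12 mm, upright aluminium tube 30 mm thick (34 at its collar), 165 mm high, steel plunger with the two-pronged yoke on top. Origin on the table under the tube's axis; its x axis points from the open side of the yoke to the tube; the seat lies at x = -85 mm
- oil_bottle: small white bottle with black cap and a red band, 28 mm in diameter, 66 mm high, standing near the canister; origin at its underside; leave it alone
- objective_a: microscope objective with a blue ring, 35 mm in diameter, 58 mm high, standing near the canister; origin at its underside; leave it alone
- filter_cube_a: black filter cube with a green window, 41 x 38 x 43 mm, standing beside the balance; origin at its underside; leave it alone

How it is judged:
On the way, in this order (a step that is already met when the one before it is completed fails the run):
1. the bail is upright (within 0.2 rad) while the canister stands upright on the table, within 30 mm of where it stood (value of joint bail between -0.2 and 0.2 rad and height (world z) of canister below 0.005 m and angle between canister's own z axis and vertical below 0.12 rad and distance of canister from where it was at the start of the episode below 0.03 m), for 0.2 s.
2. the bail lies on the prongs within 12 mm (across) of the seat and the yoke begins to sink (horizontal distance between bail_grip and yoke_seat below 0.012 m and value of joint yoke above 0.005 m and contact force between canister and balance above 0.3 N), for 0.1 s.
At the end, for the whole second after the job is handed in: The canister hangs by its bail from the yoke: bail top within 12 mm across and 5 mm in height of the seat, its weight (more than 1.2 N) on the balance, clear of the table by more than 30 mm, within 0.25 rad of upright, nearly still (under 0.08 m/s, yoke under 0.04 m/s) (horizontal distance between bail_grip and yoke_seat below 0.012 m and z of bail_grip in the frame of yoke_seat between -0.005 and 0.005 m and contact force between canister and balance above 1.2 N and height (world z) of canister above 0.03 m and angle between canister's own z axis and vertical below 0.25 rad and linear speed of canister below 0.08 m/s and velocity of joint yoke between -0.04 and 0.04 m/s); the robot touches nothing.
It fails at once if the canister is tipped by more than 0.5 rad (angle between canister's own z axis and vertical above 0.5 rad).
It fails at once if the yoke drops or springs up (faster than 100 mm/s) (velocity of joint yoke above 0.1 m/s or velocity of joint yoke below -0.1 m/s).
It fails at once if the yoke is pushed to within 5 mm of the end of its travel (value of joint yoke above 0.09 m).
It fails at once if the canister is forced or jerked against the balance with more than 9 N (contact force between canister and balance above 9 N).
It fails at once if the oil bottle, the objective or the filter cube is moved by more than 15 mm (distance of any of oil_bottle, objective_a, filter_cube_a from where it was at the start of the episode above 0.015 m).
It also fails if it takes over 72 s, if anything falls off the work surface, if the arm or the gripper's body presses on something with over 40 N, if the wrist force passes 120 N, or if a joint passes its speed limit or range.

### The arm

A 7-joint arm with a two-finger parallel gripper is mounted at the origin on a cart in front of the work surface, level with it; the furniture and walls round the work are solid. World frame = base frame: x ahead of the robot, y to its left, z up, the work surface at z = 0. Lengths are in m, angles in rad, forces in N, time in s.
With the tool pointing down it reaches from about 0.4 to 0.9 m from the base axis. Payload 5.5 kg.
Tool frame: the origin (TCP) lies midway between the tips of the shut fingers; the grasp point (between the pads) lies 19 mm behind it (ctrl.hold_point_z is the distance from the TCP to the grasp point, in m); z points along the fingers, y is the line along which they close (so a half turn about z gives the same grasp; the last joint's range is limited). The gripper opens to 92 mm and grips with 3 to 60 N. Pads are 19 mm wide; open, the fingers measure 130 mm over their backs; the gripper's body (75 mm by 190 mm) begins 47 mm behind the grasp point.
Start: joints at [1.425, 0.501, -0.427, 1.55, 0.221, 1.138, -0.21], TCP at [0.258, -0.596, 0.227] pointing down, gripper open.
Joint ranges: [-2.88, 2.88], [-0.31, 2.03], [-1.54, 1.56], [0.2, 2.42], [-1.41, 4.55], [0.19, 2.02], [-2.57, 2.57]. Speed limits (rad/s): [2.57, 2.57, 3.14, 3.14, 3.14, 3.14, 3.14].

### API

Orientations are given as [roll, pitch, yaw] about the fixed x, y, z axes, in that order (R = Rz(yaw) Ry(pitch) Rx(roll)).
In Python, from cell import ctrl gives the robot as it stands. The module is installed in compiled form; this text tells all that it offers.
- The arm moves only by the tool servo_tool, never from a script. Its argument "plan" is a list of rows, each an object of numbers: "jaw": the opening, from -1 (shut) to 1 (fully open); "x", "y", "z": the shift along the tool's x, y, z in m; "rx", "ry", "rz": the turn, a rotation vector about the tool's x, y, z in rad. In form: [{"jaw": .., "x": .., "y": .., "z": .., "rx": .., "ry": .., "rz": ..}, ...]. A call has 1 to 12 rows; each row is the pose to reach, as a shift and turn from the pose commanded when the call began, along the tool's axes at that moment; what a row does not reach only later rows make up. A row lasts 1/10 s, in which the tool goes at most 50 mm and 8.59 degrees, less where a joint would pass 70% of its speed; a pose out of reach is approached as far as the arm can. A call with a gripper value outside its range is refused whole. The fingers move at their own pace and stop on an object; the grip force is fixed at half the most. Time passes only in rows, so rows that repeat a pose let the fingers close. It gives the time, the measured TCP pose, the force, the opening and the grip force at its end, in the units of the state.
- ctrl.sense(): the state, without advancing time (a new reading comes with each control period).
- ctrl.grab_frame(name): name is "scene" or "top"; returns a dict with "color" (384x512x3 uint8, red, green, blue), "camera_matrix" (3x3 intrinsics, pixels), "position" and "orientation" of the camera in the world. Camera axes: x right, y down, z forward; pixel columns grow to the right and rows downward; lengths in m; the calibration is good to about 2 mm. A picture is of the moment at which its call begins. There is no depth.
- ctrl.job_done(): hands the job in; it is judged then, once.
The state is a dict: "t": time; "joints": joint angles; "qvel": joint speeds; "tau": joint torques, N m; "ee_pos": TCP position; "tcp_rot": TCP orientation; "contact_force": force on the tool from outside, world axes, zero at the start; "torque": the same for the moment, N m; "opening": finger opening in m; "finger_force": force on a finger pad.
Only numpy, scipy, OpenCV 4.12 (cv2) and the standard library are available. Lean on these libraries where they do the work, as an engineer would, in place of code of your own. Each camera call takes 0.05 s, during which the arm holds its last target. There are 200 camera calls.

## Working session

There is one attempt and no reset: what is moved stays moved. The work goes in short steps, Python scripts to look and compute and a tool call to move; the robot and the scene stay as the last step left them, time stands still between calls to the robot, and variables do not carry over. Pictures are saved under pics/ and viewed, at most 10 in all, crops included, and the job is handed in when it is done.

Besides the shell and the picture viewer there is one more tool, called as name(argument=value, ...) on one line, values as JSON. servo_tool: Moves the arm, as the interface text tells. Its arguments: {"type":"object","properties":{"plan":{"type":"array","items":{"type":"object","properties":{"jaw":{"type":"number"},"x":{"type":"number"},"y":{"type":"number"},"z":{"type":"number"},"rx":{"type":"number"},"ry":{"type":"number"},"rz":{"type":"number"}}}}},"required":["plan"]}

```bash
mkdir -p pics
cat > h.py <<'E'
import numpy as np, cv2
from cell import ctrl
from scipy.spatial.transform import Rotation as R
def grab(n,save=None):
    f=ctrl.grab_frame(n)
    if save: cv2.imwrite(f'pics/{save}.png',f['color'][...,::-1])
    return f
def rot(f):
    o=np.array(f['orientation'],float)
    return o if o.shape==(3,3) else R.from_euler('xyz',o).as_matrix()
def ray(f,u,v):
    d=rot(f)@np.linalg.inv(f['camera_matrix'])@np.array([u,v,1.]); return np.array(f['position']),d/np.linalg.norm(d)
def plane(f,u,v,z):
    p,d=ray(f,u,v); return p+d*(z-p[2])/d[2]
def proj(f,P):
    c=np.array(f['camera_matrix'])@rot(f).T@(np.array(P)-f['position']); return c[:2]/c[2]
E
python3 - <<'E'
from h import *
fs=[grab(n,n) for n in('scene','top')]
for f in fs: print(f['position'],f['orientation'],f['camera_matrix'])
print(ctrl.sense(),ctrl.hold_point_z)
cv2.imwrite('pics/big.png',np.hstack([cv2.resize(f['color'],(400,300)) for f in fs])[...,::-1])
E
```

```text
[0.15764685 0.76202162 0.98947232] [-2.27159743  0.02215147 -2.7018826 ] [[469.85525684   0.         266.25942951]
 [  0.         469.85525684 196.5414841 ]
 [  0.           0.           1.        ]]
[ 0.542498   -0.12088292  1.12732808] [-3.09029496 -0.00576329 -1.55925536] [[370.78659419   0.         253.32858321]
 [  0.         370.78659419 188.74810075]
 [  0.           0.           1.        ]]
{'t': 0.1, 'joints': array([ 1.42518919,  0.50178103, -0.42680139,  1.55129667,  0.22080596,
        1.13827973, -0.210309  ]), 'qvel': array([ 2.23521997e-03, -1.72522509e-03, -1.96045436e-03, -1.26096206e-03,
        3.35482669e-04, -1.31502462e-03, -6.90767447e-05]), 'tau': array([-1.11367911e-02, -5.67873108e+01, -5.83858386e+00, -2.79914850e+01,
       -6.90179807e-02,  2.40312185e-02,  5.59142620e-05]), 'ee_pos': array([ 0.25810638, -0.59590281,  0.22578492]), 'tcp_rot': array([-3.13988149e+00, -6.98000309e-05,  4.08833843e-01]), 'contact_force': array([-0.43571395,  0.81576966, -0.39690279]), 'torque': array([0.04892361, 0.0221368 , 0.02901033]), 'finger_force': 0.0, 'opening': 0.09167037260423176} 0.0188
```

View pics/scene.png

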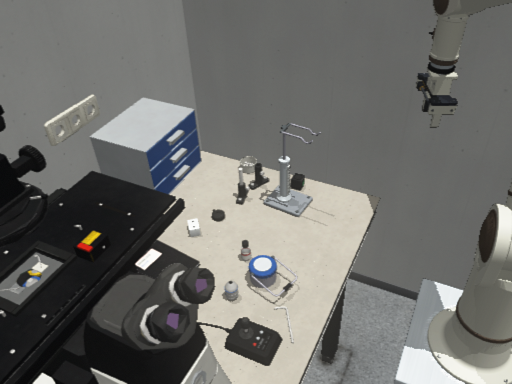

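View pics/top.png

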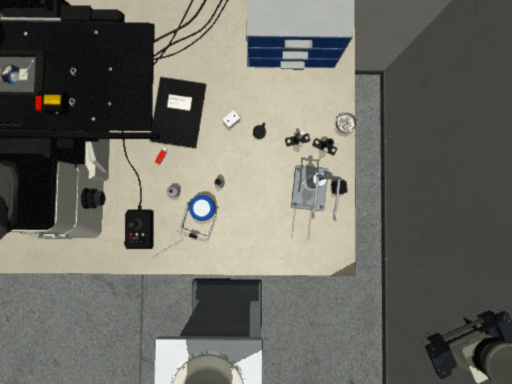

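The scene view shows the canister at (263,268) with its bail folded toward (287,288), and the balance at (287,200) with its yoke near (300,133). The top view shows the canister at (202,208), the sleeve at (194,236), and the balance near (310,188). I'll enlarge both regions.

Run:
```python
import cv2,numpy as np
t=cv2.imread('pics/top.png');s=cv2.imread('pics/scene.png')
a=cv2.resize(t[140:260,155:355],None,fx=4,fy=4,interpolation=cv2.INTER_CUBIC)
cv2.imwrite('pics/topc.png',a)
b=cv2.resize(s[110:310,220:350],(390,600),interpolation=cv2.INTER_CUBIC)
c=cv2.resize(s[115:215,260:328],(408,600),interpolation=cv2.INTER_CUBIC)
cv2.imwrite('pics/scc.png',np.hstack([b,c]))
```

```text
(no output)
```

View pics/topc.png

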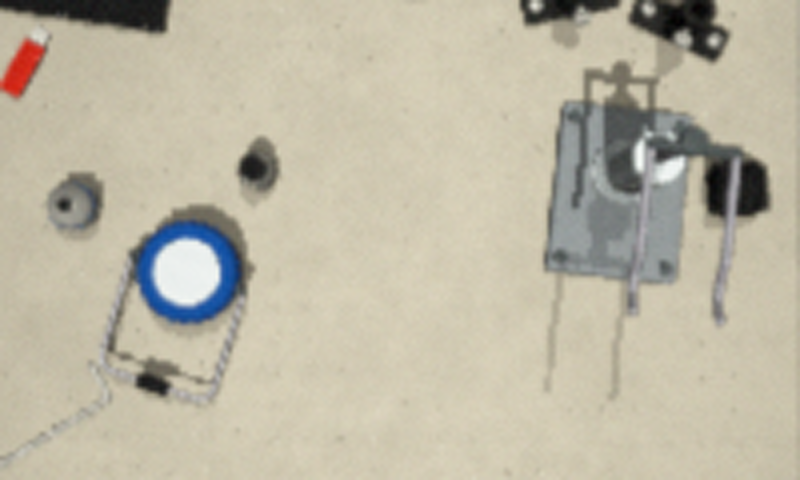

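View pics/scc.png

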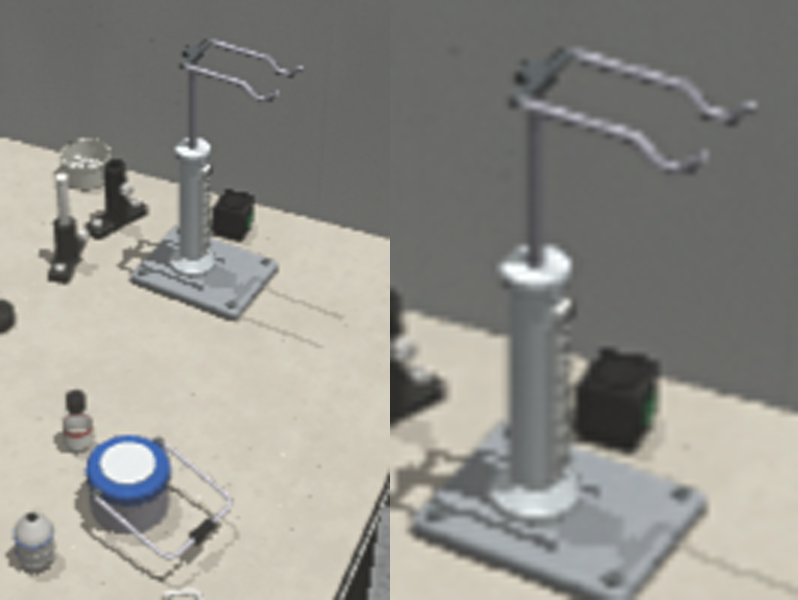

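Top crop: prong tips at (632,312) and (720,322), crossbar ends at (650,152) and (737,158), sleeve at (153,383), lid at (188,272). Scene crop: prong tips at (705,155) and (755,105), dips at about (680,168) and (728,118). The canister's -x side points toward the robot.

```bash
cat > m.py <<'E'
from h import *
def blob(img,mask,roi):
    x0,y0,x1,y1=roi; m=np.zeros(mask.shape,np.uint8); m[y0:y1,x0:x1]=mask[y0:y1,x0:x1]
    n,l,s,c=cv2.connectedComponentsWithStats(m); i=1+np.argmax(s[1:,4]); return c[i],s[i]
def blue(f):
    c=f['color'].astype(int); return ((c[...,2]>c[...,0]+60)).astype(np.uint8)
E
python3 - <<'E'
from m import *
t=grab('top');s=grab('scene')
def tri(a,b):
    p,d=ray(t,*a);q,e=ray(s,*b);A=np.c_[d,-e];k=np.linalg.lstsq(A,q-p,rcond=None)[0]
    return (p+d*k[0]+q+e*k[1])/2,np.linalg.norm(p+d*k[0]-q-e*k[1])
def ell(f,roi):
    x0,y0,x1,y1=roi;m=np.zeros(f['color'].shape[:2],np.uint8);m[y0:y1,x0:x1]=blue(f)[y0:y1,x0:x1]
    c=max(cv2.findContours(m,0,1)[0],key=cv2.contourArea);return cv2.fitEllipse(cv2.convexHull(c))
e1=ell(t,(180,185,225,235));print('lid top',e1,plane(t,*e1[0],.054))
e2=ell(s,(240,245,285,290));print('lid scene',e2,plane(s,*e2[0],.050))
for n,f,roi in(('t',t,(183,225,207,247)),('s',s,(278,278,298,298))):
    m=(f['color'].max(2)<60).astype(np.uint8);c,st=blob(f,m,roi);print('sleeve',n,c,st,plane(f,*c,.036))
tp=lambda u,v:(155+u/4-.375,140+v/4-.375); sp=lambda u,v:(260+(u-390)/6-.4,115+v/6-.4)
print('tips L',tri(tp(632,312),sp(705,155)),'R',tri(tp(720,322),sp(755,105)))
for a in((632,312),(720,322),(650,152),(737,158)): print(a,plane(t,*tp(*a),.274))
for a in((680,168),(728,118)): print('dip',plane(s,*sp(*a),.265))
for a in((75,203),(255,165)): print('obj',plane(t,*tp(*a),.06))
E
```

```text
lid top ((201.52806091308594, 207.5281982421875), (24.71193504333496, 24.952322006225586), 80.29622650146484) [0.5415841 0.0225715 0.054    ]
lid scene ((262.3525695800781, 265.3337707519531), (20.708908081054688, 27.180313110351562), 90.14720153808594) [0.54003147 0.02233957 0.05      ]
sleeve t [192.7  235.45] [190 234   7   4  20] [0.45970166 0.04925653 0.036     ]
sleeve s [287.5        286.42857143] [285 284   6   6  14] [0.45602416 0.04947147 0.036     ]
tips L (array([ 0.52019958, -0.2626865 ,  0.2751618 ]), np.float64(0.002998197709160091)) R (array([ 0.51484802, -0.31367923,  0.27347815]), np.float64(0.0033327123627749505))
(632, 312) [ 0.52155243 -0.26228212  0.274     ]
(720, 322) [ 0.51640027 -0.31288796  0.274     ]
(650, 152) [ 0.61383947 -0.27238039  0.274     ]
(737, 158) [ 0.61096767 -0.32269313  0.274     ]
dip [ 0.53069434 -0.26342145  0.265     ]
dip [ 0.52535501 -0.31170566  0.265     ]
obj [0.5899536  0.10365137 0.06      ]
obj [ 0.61890674 -0.02533953  0.06      ]
```

```bash
cat >> h.py <<'E'
def rel(pos,yaw):
    s=ctrl.sense(); Rc=R.from_euler('xyz',s['tcp_rot']); Rt=R.from_euler('xyz',[np.pi,0,yaw])
    print('t',round(s['t'],2),'tcp',s['ee_pos'].round(4),s['tcp_rot'].round(3),'F',s['contact_force'].round(2),'j',s['joints'].round(2),'op',round(s['opening'],4))
    print('shift',Rc.inv().apply(np.array(pos)-s['ee_pos']).round(4),'turn',(Rc.inv()*Rt).as_rotvec().round(3))
E
python3 -c "
from h import *
rel([.458,.049,.15],1.255)"
```

```text
t 0.2 tcp [ 0.2582 -0.596   0.2261] [-3.14  -0.     0.409] F [-0.3   0.83  0.37] j [ 1.43  0.5  -0.43  1.55  0.22  1.14 -0.21] op 0.0917
shift [ 0.4398 -0.5123  0.0767] turn [-0.001 -0.001 -0.846]
```

servo_tool(plan=[{"jaw": 0, "x": 0.02, "y": -0.025, "z": 0, "rz": -0.04}, {"jaw": 0, "x": 0.05, "y": -0.06, "z": 0, "rz": -0.1}, {"jaw": 0, "x": 0.08, "y": -0.095, "z": 0, "rz": -0.16}, {"jaw": -0.1, "x": 0.11, "y": -0.13, "z": 0, "rz": -0.22}, {"jaw": -0.1, "x": 0.14, "y": -0.165, "z": 0, "rz": -0.28}, {"jaw": -0.1, "x": 0.17, "y": -0.2, "z": 0, "rz": -0.34}, {"jaw": -0.1, "x": 0.2, "y": -0.235, "z": 0, "rz": -0.4}, {"jaw": -0.1, "x": 0.23, "y": -0.27, "z": 0, "rz": -0.46}, {"jaw": -0.1, "x": 0.26, "y": -0.305, "z": 0, "rz": -0.52}, {"jaw": -0.1, "x": 0.29, "y": -0.34, "z": 0, "rz": -0.58}, {"jaw": -0.1, "x": 0.32, "y": -0.375, "z": 0, "rz": -0.64}, {"jaw": -0.1, "x": 0.34, "y": -0.395, "z": 0, "rz": -0.7}])

```text
validation failed for argument at $.pl...
```

```bash
python3 -c "
from h import *
rel([.458,.049,.12],1.255)"
```

```text
t 0.2 tcp [ 0.2582 -0.596   0.2261] [-3.14  -0.     0.409] F [-0.3   0.83  0.37] j [ 1.43  0.5  -0.43  1.55  0.22  1.14 -0.21] op 0.0917
shift [ 0.4398 -0.5123  0.1067] turn [-0.001 -0.001 -0.846]
```

servo_tool(plan=[{"jaw": 0.0, "x": 0.02, "y": -0.025, "z": 0.0, "rx": 0.0, "ry": 0.0, "rz": -0.04}, {"jaw": 0.0, "x": 0.05, "y": -0.06, "z": 0.0, "rx": 0.0, "ry": 0.0, "rz": -0.1}, {"jaw": 0.0, "x": 0.08, "y": -0.095, "z": 0.0, "rx": 0.0, "ry": 0.0, "rz": -0.16}, {"jaw": -0.1, "x": 0.11, "y": -0.13, "z": 0.0, "rx": 0.0, "ry": 0.0, "rz": -0.22}, {"jaw": -0.1, "x": 0.14, "y": -0.165, "z": 0.0, "rx": 0.0, "ry": 0.0, "rz": -0.28}, {"jaw": -0.1, "x": 0.17, "y": -0.2, "z": 0.0, "rx": 0.0, "ry": 0.0, "rz": -0.34}, {"jaw": -0.1, "x": 0.2, "y": -0.235, "z": 0.0, "rx": 0.0, "ry": 0.0, "rz": -0.4}, {"jaw": -0.1, "x": 0.23, "y": -0.27, "z": 0.0, "rx": 0.0, "ry": 0.0, "rz": -0.46}, {"jaw": -0.1, "x": 0.26, "y": -0.305, "z": 0.0, "rx": 0.0, "ry": 0.0, "rz": -0.52}, {"jaw": -0.1, "x": 0.29, "y": -0.34, "z": 0.0, "rx": 0.0, "ry": 0.0, "rz": -0.58}, {"jaw": -0.1, "x": 0.32, "y": -0.375, "z": 0.0, "rx": 0.0, "ry": 0.0, "rz": -0.64}, {"jaw": -0.1, "x": 0.34, "y": -0.395, "z": 0.0, "rx": 0.0, "ry": 0.0, "rz": -0.7}])

```text
t: 1.4
ee_pos: [0.4138, -0.0953, 0.2271]
tcp_rot: [3.141, 0.0, 1.115]
contact_force: [1.4, -0.3, 0.3]
opening: 0.0413
finger_force: 0.0
```

```bash
python3 -c "
from h import *
rel([.458,.049,.1],1.255)"
```

```text
t 1.4 tcp [ 0.4138 -0.0953  0.2271] [3.141 0.    1.115] F [ 1.43 -0.32  0.27] j [ 1.    0.12 -0.88  2.07  0.11  0.99 -0.4 ] op 0.0413
shift [ 0.1491 -0.024   0.127 ] turn [ 0.001  0.    -0.14 ]
```

servo_tool(plan=[{"jaw": -0.2, "x": 0.03, "y": -0.005, "z": 0.02, "rx": 0.0, "ry": 0.0, "rz": -0.03}, {"jaw": -0.2, "x": 0.065, "y": -0.01, "z": 0.05, "rx": 0.0, "ry": 0.0, "rz": -0.06}, {"jaw": -0.2, "x": 0.1, "y": -0.016, "z": 0.08, "rx": 0.0, "ry": 0.0, "rz": -0.1}, {"jaw": -0.2, "x": 0.13, "y": -0.021, "z": 0.11, "rx": 0.0, "ry": 0.0, "rz": -0.13}, {"jaw": -0.2, "x": 0.149, "y": -0.024, "z": 0.127, "rx": 0.0, "ry": 0.0, "rz": -0.14}, {"jaw": -0.2, "x": 0.149, "y": -0.024, "z": 0.127, "rx": 0.0, "ry": 0.0, "rz": -0.14}, {"jaw": -0.2, "x": 0.149, "y": -0.024, "z": 0.127, "rx": 0.0, "ry": 0.0, "rz": -0.14}])

```text
t: 2.1
ee_pos: [0.4579, 0.0454, 0.0996]
tcp_rot: [-3.14, 0.0, 1.25]
contact_force: [-0.3, -0.9, -0.6]
opening: 0.0368
finger_force: 0.0
```

```bash
python3 -c "
from h import *
rel([.458,.049,.015],1.255)
s=grab('scene');t=grab('top')
a=cv2.resize(s['color'][190:310,220:340],(400,400),interpolation=cv2.INTER_CUBIC)
b=cv2.resize(t['color'][170:260,160:250],(400,400),interpolation=cv2.INTER_CUBIC)
cv2.imwrite('pics/near1.png',np.hstack([a,b])[...,::-1])"
```

```text
t 2.1 tcp [0.4579 0.0454 0.0996] [-3.14  0.    1.25] F [-0.28 -0.93 -0.63] j [ 0.55  0.45 -0.83  2.11  0.47  0.78 -0.91] op 0.0368
shift [ 0.0035 -0.0009  0.0846] turn [-0.001  0.    -0.005]
```

View pics/near1.png

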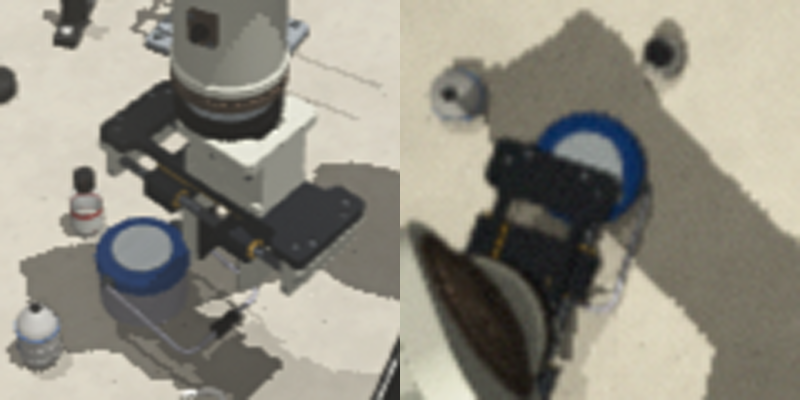

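The gripper is above the sleeve, which is at (222,322) in the left crop, with the jaws aligned across it. Descending.

servo_tool(plan=[{"jaw": -0.2, "x": 0.003, "y": -0.001, "z": 0.02, "rx": 0.0, "ry": 0.0, "rz": -0.005}, {"jaw": -0.2, "x": 0.003, "y": -0.001, "z": 0.05, "rx": 0.0, "ry": 0.0, "rz": -0.005}, {"jaw": -0.2, "x": 0.003, "y": -0.001, "z": 0.075, "rx": 0.0, "ry": 0.0, "rz": -0.005}, {"jaw": -0.2, "x": 0.003, "y": -0.001, "z": 0.085, "rx": 0.0, "ry": 0.0, "rz": -0.005}, {"jaw": -0.2, "x": 0.003, "y": -0.001, "z": 0.085, "rx": 0.0, "ry": 0.0, "rz": -0.005}, {"jaw": -0.2, "x": 0.003, "y": -0.001, "z": 0.085, "rx": 0.0, "ry": 0.0, "rz": -0.005}])

```text
t: 2.8
ee_pos: [0.4592, 0.048, 0.0158]
tcp_rot: [3.14, -0.0, 1.253]
contact_force: [0.9, -0.3, -0.1]
opening: 0.0366
finger_force: 0.0
```

```bash
python3 -c "
from h import *
from m import *
rel([.458,.049,.015],1.255)
s=grab('scene')
a=cv2.resize(s['color'][220:310,230:320],(600,600),interpolation=cv2.INTER_CUBIC)
m=blue(s);m[:, :240]=0;m[:,290:]=0;m[:245]=0;m[292:]=0
c=max(cv2.findContours(m,0,1)[0],key=cv2.contourArea);print(cv2.fitEllipse(cv2.convexHull(c)))
cv2.imwrite('pics/near2.png',a[...,::-1])"
```

```text
t 2.8 tcp [0.4592 0.048  0.0158] [ 3.14  -0.     1.253] F [ 0.93 -0.26 -0.08] j [ 0.41  0.59 -0.69  2.14  0.66  0.62 -1.06] op 0.0366
shift [ 0.0006 -0.0014  0.0008] turn [ 0.002 -0.    -0.002]Traceback (most recent call last):
  File "<string>", line 8, in <module>
    c=max(cv2.findContours(m,0,1)[0],key=cv2.contourArea);print(cv2.fitEllipse(cv2.convexHull(c)))
ValueError: max() iterable argument is empty
```

servo_tool(plan=[{"jaw": -0.5, "x": 0.0, "y": 0.0, "z": 0.0, "rx": 0.0, "ry": 0.0, "rz": 0.0}, {"jaw": -1.0, "x": 0.0, "y": 0.0, "z": 0.0, "rx": 0.0, "ry": 0.0, "rz": 0.0}, {"jaw": -1.0, "x": 0.0, "y": 0.0, "z": 0.0, "rx": 0.0, "ry": 0.0, "rz": 0.0}, {"jaw": -1.0, "x": 0.0, "y": 0.0, "z": 0.0, "rx": 0.0, "ry": 0.0, "rz": 0.0}, {"jaw": -1.0, "x": 0.0, "y": 0.0, "z": 0.0, "rx": 0.0, "ry": 0.0, "rz": 0.0}])

```text
t: 3.35
ee_pos: [0.459, 0.0484, 0.015]
tcp_rot: [3.14, -0.0, 1.254]
contact_force: [0.9, -0.7, -0.5]
opening: 0.0114
finger_force: 30.0
```

```bash
python3 -c "
from h import *
rel([.458,.049,.015],1.255)
s=grab('scene')
a=cv2.resize(s['color'][220:310,230:320],(600,600),interpolation=cv2.INTER_CUBIC)
cv2.imwrite('pics/near2.png',a[...,::-1])"
```

```text
t 3.35 tcp [0.459  0.0484 0.015 ] [ 3.14  -0.     1.254] F [ 0.94 -0.7  -0.46] j [ 0.41  0.6  -0.69  2.14  0.66  0.62 -1.06] op 0.0114
shift [ 0.0002 -0.0011 -0.    ] turn [ 0.001 -0.    -0.001]
```

View pics/near2.png

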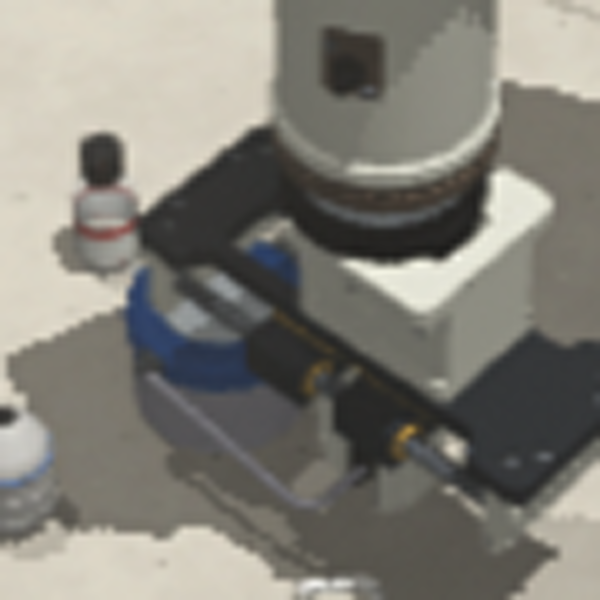

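The bail's sleeve is gripped (opening 11.4 mm, 30 N), and the canister has not moved. Next is the first part of the arc.

servo_tool(plan=[{"jaw": -1.0, "x": 0.0, "y": -0.0006, "z": -0.004, "rx": 0.0, "ry": 0.0, "rz": 0.0}, {"jaw": -1.0, "x": 0.0, "y": -0.0011, "z": -0.0087, "rx": 0.0, "ry": 0.0, "rz": 0.0}, {"jaw": -1.0, "x": 0.0, "y": -0.0014, "z": -0.0175, "rx": 0.0, "ry": 0.0, "rz": 0.0}, {"jaw": -1.0, "x": 0.0, "y": -0.0008, "z": -0.0263, "rx": 0.0, "ry": 0.0, "rz": 0.0}, {"jaw": -1.0, "x": 0.0, "y": 0.0007, "z": -0.035, "rx": 0.0, "ry": 0.0, "rz": 0.0}, {"jaw": -1.0, "x": 0.0, "y": 0.0031, "z": -0.0434, "rx": 0.0, "ry": 0.0, "rz": 0.0}, {"jaw": -1.0, "x": 0.0, "y": 0.0063, "z": -0.0516, "rx": 0.0, "ry": 0.0, "rz": 0.0}, {"jaw": -1.0, "x": 0.0, "y": 0.0063, "z": -0.0516, "rx": 0.0, "ry": 0.0, "rz": 0.0}, {"jaw": -1.0, "x": 0.0, "y": 0.0063, "z": -0.0516, "rx": 0.0, "ry": 0.0, "rz": 0.0}])

```text
t: 4.3
ee_pos: [0.4645, 0.0463, 0.0665]
tcp_rot: [3.141, -0.0, 1.253]
contact_force: [0.7, 0.8, -1.1]
opening: 0.011
finger_force: 30.0
```

```bash
python3 -c "
from h import *
rel([.459,.0484,.015],1.254)
s=grab('scene')
print('lid px exp',proj(s,[.541,.022,.057]))
a=cv2.resize(s['color'][220:310,230:320],(600,600),interpolation=cv2.INTER_CUBIC)
cv2.imwrite('pics/near3.png',a[...,::-1])"
```

```text
t 4.3 tcp [0.4645 0.0463 0.0665] [ 3.141 -0.     1.253] F [ 0.74  0.79 -1.14] j [ 0.49  0.52 -0.78  2.11  0.55  0.72 -0.96] op 0.011
shift [ 0.0003 -0.0059  0.0515] turn [ 0.    -0.    -0.001]
lid px exp [262.00359993 263.35212692]
```

View pics/near3.png

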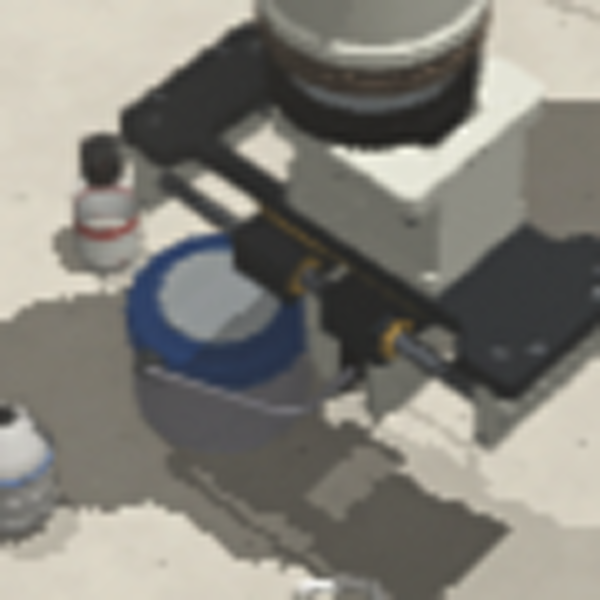

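The canister still stands where it was, with the lid at about (215,310) in the crop, and the bail is partly raised. Continuing the arc.

servo_tool(plan=[{"jaw": -1.0, "x": 0.0, "y": 0.002, "z": -0.004, "rx": 0.0, "ry": 0.0, "rz": 0.0}, {"jaw": -1.0, "x": 0.0, "y": 0.004, "z": -0.0079, "rx": 0.0, "ry": 0.0, "rz": 0.0}, {"jaw": -1.0, "x": 0.0, "y": 0.0087, "z": -0.0153, "rx": 0.0, "ry": 0.0, "rz": 0.0}, {"jaw": -1.0, "x": 0.0, "y": 0.0142, "z": -0.0222, "rx": 0.0, "ry": 0.0, "rz": 0.0}, {"jaw": -1.0, "x": 0.0, "y": 0.0203, "z": -0.0285, "rx": 0.0, "ry": 0.0, "rz": 0.0}, {"jaw": -1.0, "x": 0.0, "y": 0.027, "z": -0.0342, "rx": 0.0, "ry": 0.0, "rz": 0.0}, {"jaw": -1.0, "x": 0.0, "y": 0.0343, "z": -0.0391, "rx": 0.0, "ry": 0.0, "rz": 0.0}, {"jaw": -1.0, "x": 0.0, "y": 0.042, "z": -0.0433, "rx": 0.0, "ry": 0.0, "rz": 0.0}, {"jaw": -1.0, "x": 0.0, "y": 0.0501, "z": -0.0468, "rx": 0.0, "ry": 0.0, "rz": 0.0}, {"jaw": -1.0, "x": 0.0, "y": 0.0501, "z": -0.0468, "rx": 0.0, "ry": 0.0, "rz": 0.0}, {"jaw": -1.0, "x": 0.0, "y": 0.0501, "z": -0.0468, "rx": 0.0, "ry": 0.0, "rz": 0.0}])

```text
t: 5.45
ee_pos: [0.512, 0.0312, 0.1132]
tcp_rot: [-3.141, -0.0, 1.254]
contact_force: [-1.1, 1.6, 3.0]
opening: 0.0112
finger_force: 30.0
```

```bash
cat > lid.py <<'E'
from h import *
rel([.5414,.0216,.119],1.254)
s=grab('scene')
c=s['color'].astype(int);m=((c[...,2]>1.8*c[...,0])&(c[...,2]>60)).astype(np.uint8)
m[:,:235]=0;m[:,295:]=0;m[:235]=0;m[300:]=0
k=np.vstack([x for x in cv2.findContours(m,0,1)[0] if cv2.contourArea(x)>8]);e=cv2.fitEllipse(cv2.convexHull(k))
print('lid',e,cv2.boundingRect(k),plane(s,*e[0],.05).round(4))
E
python3 lid.py
```

```text
t 5.45 tcp [0.512  0.0312 0.1132] [-3.141 -0.     1.254] F [-1.14  1.65  3.  ] j [ 0.55  0.51 -0.82  1.98  0.49  0.86 -0.85] op 0.0112
shift [ 0.0001  0.031  -0.0058] turn [-0. -0. -0.]
lid ((262.1392517089844, 265.2326354980469), (20.19931411743164, 25.84027671813965), 75.93917846679688) (250, 256, 26, 20) [0.5407 0.0223 0.05  ]
```

servo_tool(plan=[{"jaw": -1.0, "x": 0.0, "y": 0.0, "z": -0.001, "rx": 0.0, "ry": 0.0, "rz": 0.0}, {"jaw": -1.0, "x": 0.0, "y": 0.004, "z": -0.0024, "rx": 0.0, "ry": 0.0, "rz": 0.0}, {"jaw": -1.0, "x": 0.0, "y": 0.0084, "z": -0.0036, "rx": 0.0, "ry": 0.0, "rz": 0.0}, {"jaw": -1.0, "x": 0.0, "y": 0.017, "z": -0.0054, "rx": 0.0, "ry": 0.0, "rz": 0.0}, {"jaw": -1.0, "x": 0.0, "y": 0.0258, "z": -0.0062, "rx": 0.0, "ry": 0.0, "rz": 0.0}, {"jaw": -1.0, "x": 0.0, "y": 0.0305, "z": -0.0063, "rx": 0.0, "ry": 0.0, "rz": 0.0}, {"jaw": -1.0, "x": 0.0, "y": 0.0305, "z": -0.0063, "rx": 0.0, "ry": 0.0, "rz": 0.0}, {"jaw": -1.0, "x": 0.0, "y": 0.0305, "z": -0.0063, "rx": 0.0, "ry": 0.0, "rz": 0.0}, {"jaw": -1.0, "x": 0.0, "y": 0.0305, "z": -0.0063, "rx": 0.0, "ry": 0.0, "rz": 0.0}, {"jaw": -1.0, "x": 0.0, "y": 0.0305, "z": -0.0063, "rx": 0.0, "ry": 0.0, "rz": 0.0}])

```text
t: 6.5
ee_pos: [0.5405, 0.0215, 0.1194]
tcp_rot: [-3.141, 0.0, 1.254]
contact_force: [-0.3, -0.5, -2.7]
opening: 0.0109
finger_force: 30.0
```

```bash
python3 lid.py; python3 -c "
from h import *
F=[]
for i in range(5): grab('top'); F.append(ctrl.sense()['contact_force'])
print(np.round(F,2))
s=grab('scene')
a=cv2.resize(s['color'][200:300,220:320],(600,600),interpolation=cv2.INTER_CUBIC)
cv2.imwrite('pics/near4.png',a[...,::-1])"
```

```text
t 6.5 tcp [0.5405 0.0215 0.1194] [-3.141  0.     1.254] F [-0.33 -0.52 -2.72] j [ 0.54  0.54 -0.81  1.91  0.5   0.9  -0.83] op 0.0109
shift [0.0004 0.0008 0.0004] turn [-0.  0.  0.]
lid ((269.7865295410156, 259.7615966796875), (6.636744022369385, 16.110153198242188), 126.48067474365234) (263, 256, 14, 10) [ 0.5304 -0.0035  0.05  ]
[[ 0.28  0.44 -2.87]
 [-0.66  0.49 -2.41]
 [-0.08  0.23 -1.57]
 [ 0.56 -0.45 -2.39]
 [-0.24  0.09 -2.87]]
```

View pics/near4.png

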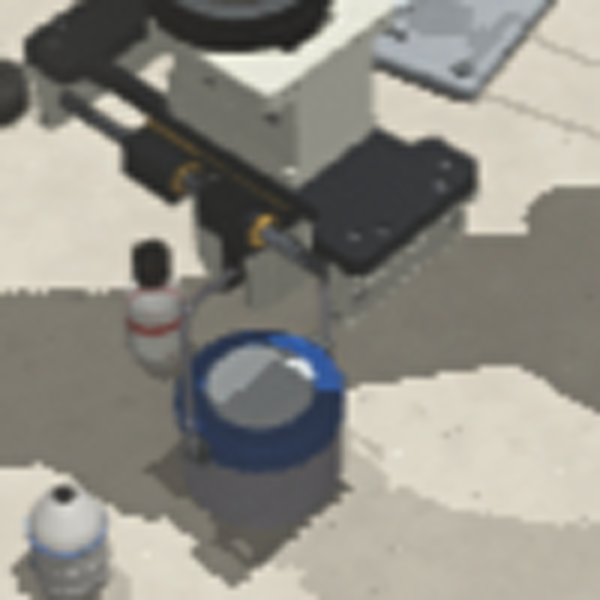

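The bail is upright over the lid, with the hinge ear at (197,450) in the crop, and the canister is still standing. The load is about 2.5 N. Lifting now.

servo_tool(plan=[{"jaw": -1.0, "x": 0.0, "y": 0.0, "z": -0.0005, "rx": 0.0, "ry": 0.0, "rz": 0.0}, {"jaw": -1.0, "x": 0.0, "y": 0.0, "z": -0.001, "rx": 0.0, "ry": 0.0, "rz": 0.0}, {"jaw": -1.0, "x": 0.0, "y": 0.0, "z": -0.002, "rx": 0.0, "ry": 0.0, "rz": 0.0}, {"jaw": -1.0, "x": 0.0, "y": 0.0, "z": -0.004, "rx": 0.0, "ry": 0.0, "rz": 0.0}, {"jaw": -1.0, "x": 0.0, "y": 0.0, "z": -0.008, "rx": 0.0, "ry": 0.0, "rz": 0.0}, {"jaw": -1.0, "x": 0.0, "y": 0.0, "z": -0.014, "rx": 0.0, "ry": 0.0, "rz": 0.0}, {"jaw": -1.0, "x": 0.0, "y": 0.0, "z": -0.022, "rx": 0.0, "ry": 0.0, "rz": 0.0}, {"jaw": -1.0, "x": 0.0, "y": 0.0, "z": -0.032, "rx": 0.0, "ry": 0.0, "rz": 0.0}, {"jaw": -1.0, "x": 0.0, "y": 0.0, "z": -0.042, "rx": 0.0, "ry": 0.0, "rz": 0.0}, {"jaw": -1.0, "x": 0.0, "y": 0.0, "z": -0.05, "rx": 0.0, "ry": 0.0, "rz": 0.0}, {"jaw": -1.0, "x": 0.0, "y": 0.0, "z": -0.056, "rx": 0.0, "ry": 0.0, "rz": 0.0}, {"jaw": -1.0, "x": 0.0, "y": 0.0, "z": -0.06, "rx": 0.0, "ry": 0.0, "rz": 0.0}])

```text
t: 8.05
ee_pos: [0.5411, 0.0213, 0.1802]
tcp_rot: [3.141, -0.0, 1.254]
contact_force: [0.5, -0.1, -2.4]
opening: 0.0111
finger_force: 30.0
```

```bash
python3 -c "
from h import *
F=[]
for i in range(6): grab('top'); F.append(ctrl.sense()['contact_force'])
print(np.round(F,2))
rel([.463,-.282,.277],1.47)"
```

```text
[[ 1.25  0.66 -1.22]
 [ 0.67  0.1  -2.52]
 [ 0.15 -0.51 -3.2 ]
 [-0.89  0.32 -2.86]
 [-0.72 -0.36 -3.32]
 [-0.53 -0.4  -2.12]]
t 8.35 tcp [0.5405 0.0213 0.179 ] [-3.141  0.     1.254] F [-0.53 -0.4  -2.12] j [ 0.59  0.46 -0.86  1.86  0.41  1.01 -0.76] op 0.0107
shift [-0.3123  0.0208 -0.098 ] turn [-0.001  0.    -0.216]
```

servo_tool(plan=[{"jaw": -1.0, "x": -0.001, "y": 0.0, "z": -0.003, "rx": 0.0, "ry": 0.0, "rz": -0.001}, {"jaw": -1.0, "x": -0.004, "y": 0.0, "z": -0.009, "rx": 0.0, "ry": 0.0, "rz": -0.003}, {"jaw": -1.0, "x": -0.01, "y": 0.001, "z": -0.018, "rx": 0.0, "ry": 0.0, "rz": -0.007}, {"jaw": -1.0, "x": -0.017, "y": 0.001, "z": -0.028, "rx": 0.0, "ry": 0.0, "rz": -0.012}, {"jaw": -1.0, "x": -0.027, "y": 0.002, "z": -0.039, "rx": 0.0, "ry": 0.0, "rz": -0.019}, {"jaw": -1.0, "x": -0.039, "y": 0.003, "z": -0.05, "rx": 0.0, "ry": 0.0, "rz": -0.027}, {"jaw": -1.0, "x": -0.053, "y": 0.004, "z": -0.061, "rx": 0.0, "ry": 0.0, "rz": -0.037}, {"jaw": -1.0, "x": -0.069, "y": 0.005, "z": -0.072, "rx": 0.0, "ry": 0.0, "rz": -0.048}, {"jaw": -1.0, "x": -0.088, "y": 0.006, "z": -0.082, "rx": 0.0, "ry": 0.0, "rz": -0.061}, {"jaw": -1.0, "x": -0.108, "y": 0.007, "z": -0.09, "rx": 0.0, "ry": 0.0, "rz": -0.075}, {"jaw": -1.0, "x": -0.131, "y": 0.009, "z": -0.096, "rx": 0.0, "ry": 0.0, "rz": -0.091}, {"jaw": -1.0, "x": -0.156, "y": 0.0105, "z": -0.099, "rx": 0.0, "ry": 0.0, "rz": -0.108}])

```text
t: 9.55
ee_pos: [0.5023, -0.1313, 0.2801]
tcp_rot: [3.14, 0.001, 1.363]
contact_force: [-0.4, 0.5, -3.4]
opening: 0.0112
finger_force: 30.0
```

```bash
python3 -c "
from h import *
rel([.463,-.282,.277],1.47)"
```

```text
t 9.55 tcp [ 0.5023 -0.1313  0.2801] [3.140e+00 1.000e-03 1.363e+00] F [-0.36  0.53 -3.39] j [ 0.99  0.3  -0.93  1.8   0.26  1.17 -0.24] op 0.0112
shift [-0.1556 -0.0073  0.0032] turn [ 0.002  0.001 -0.107]
```

servo_tool(plan=[{"jaw": -1.0, "x": -0.025, "y": -0.001, "z": 0.0, "rx": 0.0, "ry": 0.0, "rz": -0.017}, {"jaw": -1.0, "x": -0.048, "y": -0.002, "z": 0.0, "rx": 0.0, "ry": 0.0, "rz": -0.033}, {"jaw": -1.0, "x": -0.068, "y": -0.003, "z": 0.0, "rx": 0.0, "ry": 0.0, "rz": -0.047}, {"jaw": -1.0, "x": -0.087, "y": -0.004, "z": 0.0, "rx": 0.0, "ry": 0.0, "rz": -0.06}, {"jaw": -1.0, "x": -0.103, "y": -0.005, "z": 0.0, "rx": 0.0, "ry": 0.0, "rz": -0.071}, {"jaw": -1.0, "x": -0.117, "y": -0.0055, "z": 0.0, "rx": 0.0, "ry": 0.0, "rz": -0.081}, {"jaw": -1.0, "x": -0.129, "y": -0.006, "z": 0.0, "rx": 0.0, "ry": 0.0, "rz": -0.089}, {"jaw": -1.0, "x": -0.139, "y": -0.0065, "z": 0.0, "rx": 0.0, "ry": 0.0, "rz": -0.096}, {"jaw": -1.0, "x": -0.146, "y": -0.007, "z": 0.0, "rx": 0.0, "ry": 0.0, "rz": -0.101}, {"jaw": -1.0, "x": -0.152, "y": -0.007, "z": 0.0, "rx": 0.0, "ry": 0.0, "rz": -0.105}, {"jaw": -1.0, "x": -0.155, "y": -0.0073, "z": 0.0, "rx": 0.0, "ry": 0.0, "rz": -0.107}, {"jaw": -1.0, "x": -0.156, "y": -0.0073, "z": 0.0, "rx": 0.0, "ry": 0.0, "rz": -0.107}])

```text
t: 10.75
ee_pos: [0.4627, -0.2812, 0.2784]
tcp_rot: [-3.142, -0.0, 1.469]
contact_force: [0.1, -0.7, -2.5]
opening: 0.0111
finger_force: 30.0
```

```bash
python3 -c "
from h import *
F=[]
for i in range(12): s=grab('scene'); F.append(ctrl.sense()['contact_force'])
print(np.mean(F,0).round(2),np.std(F,0).round(2))
rel([.533,-.2892,.277],1.47)
t=grab('top')
a=cv2.resize(s['color'][110:210,250:350],(400,400),interpolation=cv2.INTER_CUBIC)
b=cv2.resize(t['color'][160:240,290:370],(400,400),interpolation=cv2.INTER_CUBIC)
cv2.imwrite('pics/near5.png',np.hstack([a,b])[...,::-1])
print('seat px',proj(s,[.533,-.2892,.27]))"
```

```text
[-0.05  0.19 -2.54] [0.35 0.44 0.43]
t 11.35 tcp [ 0.4627 -0.2812  0.2784] [3.142 0.    1.469] F [-0.01  0.29 -2.25] j [ 1.22  0.34 -0.89  1.75  0.28  1.18  0.15] op 0.0108
shift [-0.0008  0.0707  0.0015] turn [ 0.     0.    -0.001]
seat px [310.59290592 136.18793998]
```

View pics/near5.png

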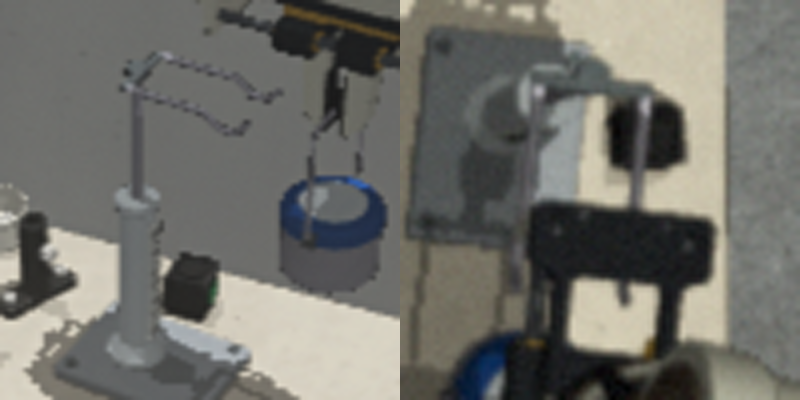

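The canister hangs straight from the fingers in front of the prong tips; in the left crop the tips are at (280,92) and (248,127) and the bail top is at (325,130). Advancing over the tips.

servo_tool(plan=[{"jaw": -1.0, "x": 0.0, "y": 0.001, "z": 0.0, "rx": 0.0, "ry": 0.0, "rz": 0.0}, {"jaw": -1.0, "x": 0.0, "y": 0.004, "z": 0.0, "rx": 0.0, "ry": 0.0, "rz": 0.0}, {"jaw": -1.0, "x": 0.0, "y": 0.009, "z": 0.0, "rx": 0.0, "ry": 0.0, "rz": 0.0}, {"jaw": -1.0, "x": 0.0, "y": 0.016, "z": 0.0, "rx": 0.0, "ry": 0.0, "rz": 0.0}, {"jaw": -1.0, "x": 0.0, "y": 0.025, "z": 0.0, "rx": 0.0, "ry": 0.0, "rz": 0.0}, {"jaw": -1.0, "x": 0.0, "y": 0.0355, "z": 0.0, "rx": 0.0, "ry": 0.0, "rz": 0.0}, {"jaw": -1.0, "x": 0.0, "y": 0.046, "z": 0.0, "rx": 0.0, "ry": 0.0, "rz": 0.0}, {"jaw": -1.0, "x": 0.0, "y": 0.055, "z": 0.0, "rx": 0.0, "ry": 0.0, "rz": 0.0}, {"jaw": -1.0, "x": 0.0, "y": 0.062, "z": 0.0, "rx": 0.0, "ry": 0.0, "rz": 0.0}, {"jaw": -1.0, "x": 0.0, "y": 0.067, "z": 0.0, "rx": 0.0, "ry": 0.0, "rz": 0.0}, {"jaw": -1.0, "x": 0.0, "y": 0.07, "z": 0.0, "rx": 0.0, "ry": 0.0, "rz": 0.0}, {"jaw": -1.0, "x": 0.0, "y": 0.071, "z": 0.0, "rx": 0.0, "ry": 0.0, "rz": 0.0}])

```text
t: 12.6
ee_pos: [0.5336, -0.2884, 0.2784]
tcp_rot: [-3.142, -0.0, 1.469]
contact_force: [0.3, 0.9, -3.0]
opening: 0.0107
finger_force: 30.0
```

```bash
cat > f.py <<'E'
from h import *
import sys
F=[]
for i in range(int(sys.argv[1]) if len(sys.argv)>1 else 10): s=grab('scene'); F.append(ctrl.sense()['contact_force'])
print(np.mean(F,0).round(2),np.std(F,0).round(2))
rel([.533,-.2892,.2512],1.47)
E
python3 f.py
```

```text
[-0.1   0.17 -2.69] [0.41 0.54 0.5 ]
t 13.1 tcp [ 0.5332 -0.2886  0.2785] [3.142 0.    1.469] F [-0.27  0.25 -2.62] j [ 1.07  0.47 -0.85  1.6   0.37  1.24  0.05] op 0.0111
shift [-0.0006 -0.0001  0.0273] turn [ 0.     0.    -0.001]
```

servo_tool(plan=[{"jaw": -1.0, "x": 0.0, "y": 0.0, "z": 0.0005, "rx": 0.0, "ry": 0.0, "rz": 0.0}, {"jaw": -1.0, "x": 0.0, "y": 0.0, "z": 0.0015, "rx": 0.0, "ry": 0.0, "rz": 0.0}, {"jaw": -1.0, "x": 0.0, "y": 0.0, "z": 0.003, "rx": 0.0, "ry": 0.0, "rz": 0.0}, {"jaw": -1.0, "x": 0.0, "y": 0.0, "z": 0.005, "rx": 0.0, "ry": 0.0, "rz": 0.0}, {"jaw": -1.0, "x": 0.0, "y": 0.0, "z": 0.0075, "rx": 0.0, "ry": 0.0, "rz": 0.0}, {"jaw": -1.0, "x": 0.0, "y": 0.0, "z": 0.01, "rx": 0.0, "ry": 0.0, "rz": 0.0}, {"jaw": -1.0, "x": 0.0, "y": 0.0, "z": 0.0125, "rx": 0.0, "ry": 0.0, "rz": 0.0}, {"jaw": -1.0, "x": 0.0, "y": 0.0, "z": 0.015, "rx": 0.0, "ry": 0.0, "rz": 0.0}, {"jaw": -1.0, "x": 0.0, "y": 0.0, "z": 0.0175, "rx": 0.0, "ry": 0.0, "rz": 0.0}, {"jaw": -1.0, "x": 0.0, "y": 0.0, "z": 0.0195, "rx": 0.0, "ry": 0.0, "rz": 0.0}, {"jaw": -1.0, "x": 0.0, "y": 0.0, "z": 0.021, "rx": 0.0, "ry": 0.0, "rz": 0.0}, {"jaw": -1.0, "x": 0.0, "y": 0.0, "z": 0.022, "rx": 0.0, "ry": 0.0, "rz": 0.0}])

```text
t: 14.3
ee_pos: [0.5333, -0.2884, 0.2563]
tcp_rot: [-3.142, -0.0, 1.469]
contact_force: [0.2, -0.1, -2.6]
opening: 0.0105
finger_force: 30.0
```

```bash
python3 f.py 6
```

```text
[-0.13 -0.14 -2.42] [0.45 0.55 0.43]
t 14.6 tcp [ 0.5334 -0.2885  0.2566] [3.141 0.    1.469] F [-0.03 -0.14 -2.19] j [ 1.07  0.49 -0.84  1.62  0.38  1.2   0.04] op 0.011
shift [-0.0008 -0.0004  0.0054] turn [ 0.     0.    -0.001]
```

servo_tool(plan=[{"jaw": -1.0, "x": 0.0, "y": 0.0, "z": 0.001, "rx": 0.0, "ry": 0.0, "rz": 0.0}, {"jaw": -1.0, "x": 0.0, "y": 0.0, "z": 0.0025, "rx": 0.0, "ry": 0.0, "rz": 0.0}, {"jaw": -1.0, "x": 0.0, "y": 0.0, "z": 0.004, "rx": 0.0, "ry": 0.0, "rz": 0.0}, {"jaw": -1.0, "x": 0.0, "y": 0.0, "z": 0.0055, "rx": 0.0, "ry": 0.0, "rz": 0.0}, {"jaw": -1.0, "x": 0.0, "y": 0.0, "z": 0.007, "rx": 0.0, "ry": 0.0, "rz": 0.0}, {"jaw": -1.0, "x": 0.0, "y": 0.0, "z": 0.009, "rx": 0.0, "ry": 0.0, "rz": 0.0}, {"jaw": -1.0, "x": 0.0, "y": 0.0, "z": 0.011, "rx": 0.0, "ry": 0.0, "rz": 0.0}, {"jaw": -1.0, "x": 0.0, "y": 0.0, "z": 0.013, "rx": 0.0, "ry": 0.0, "rz": 0.0}, {"jaw": -1.0, "x": 0.0, "y": 0.0, "z": 0.015, "rx": 0.0, "ry": 0.0, "rz": 0.0}, {"jaw": -1.0, "x": 0.0, "y": 0.0, "z": 0.017, "rx": 0.0, "ry": 0.0, "rz": 0.0}, {"jaw": -1.0, "x": 0.0, "y": 0.0, "z": 0.019, "rx": 0.0, "ry": 0.0, "rz": 0.0}, {"jaw": -1.0, "x": 0.0, "y": 0.0, "z": 0.02, "rx": 0.0, "ry": 0.0, "rz": 0.0}])

```text
t: 15.8
ee_pos: [0.5334, -0.2885, 0.2363]
tcp_rot: [3.142, -0.0, 1.469]
contact_force: [-0.9, -0.7, -0.8]
opening: 0.0108
finger_force: 30.0
```

```bash
python3 f.py 20
python3 - <<'E'
# yoke track: template of the cross-bar region between first scene image and now
from h import *
s=grab('scene','now1')
a=cv2.imread('pics/scene.png');b=cv2.imread('pics/now1.png')
t=a[120:146,276:292]
r=cv2.matchTemplate(b[110:190,268:300],t,cv2.TM_CCOEFF_NORMED);print(cv2.minMaxLoc(r),'ref loc (8,10)')
print(proj(s,[.612,-.2975,.27])-proj(s,[.612,-.2975,.255]))
E
```

```text
[-0.36  0.06 -1.23] [0.47 0.45 0.4 ]
t 16.8 tcp [ 0.5334 -0.2885  0.2364] [ 3.142 -0.     1.469] F [-0.37  0.47 -1.46] j [ 1.06  0.51 -0.83  1.65  0.4   1.17  0.03] op 0.0105
shift [-0.0007 -0.0003 -0.0148] turn [ 0.    -0.    -0.001]
(-0.31345945596694946, 0.34487995505332947, (16, 2), (9, 13)) ref loc (8,10)
[ 0.0240667  -4.46302131]
```

servo_tool(plan=[{"jaw": -1.0, "x": 0.0, "y": 0.0, "z": 0.001, "rx": 0.0, "ry": 0.0, "rz": 0.0}, {"jaw": -1.0, "x": 0.0, "y": 0.0, "z": 0.002, "rx": 0.0, "ry": 0.0, "rz": 0.0}, {"jaw": -1.0, "x": 0.0, "y": 0.0, "z": 0.0035, "rx": 0.0, "ry": 0.0, "rz": 0.0}, {"jaw": -1.0, "x": 0.0, "y": 0.0, "z": 0.005, "rx": 0.0, "ry": 0.0, "rz": 0.0}, {"jaw": -1.0, "x": 0.0, "y": 0.0, "z": 0.0065, "rx": 0.0, "ry": 0.0, "rz": 0.0}, {"jaw": -1.0, "x": 0.0, "y": 0.0, "z": 0.008, "rx": 0.0, "ry": 0.0, "rz": 0.0}, {"jaw": -1.0, "x": 0.0, "y": 0.0, "z": 0.0095, "rx": 0.0, "ry": 0.0, "rz": 0.0}, {"jaw": -1.0, "x": 0.0, "y": 0.0, "z": 0.011, "rx": 0.0, "ry": 0.0, "rz": 0.0}, {"jaw": -1.0, "x": 0.0, "y": 0.0, "z": 0.0125, "rx": 0.0, "ry": 0.0, "rz": 0.0}, {"jaw": -1.0, "x": 0.0, "y": 0.0, "z": 0.014, "rx": 0.0, "ry": 0.0, "rz": 0.0}, {"jaw": -1.0, "x": 0.0, "y": 0.0, "z": 0.0155, "rx": 0.0, "ry": 0.0, "rz": 0.0}, {"jaw": -1.0, "x": 0.0, "y": 0.0, "z": 0.0165, "rx": 0.0, "ry": 0.0, "rz": 0.0}])

```text
t: 18.05
ee_pos: [0.5334, -0.2885, 0.2198]
tcp_rot: [3.142, -0.0, 1.469]
contact_force: [-1.5, 0.3, -0.4]
opening: 0.0112
finger_force: 30.0
```

```bash
python3 f.py 30
```

```text
[-0.4   0.05 -0.33] [0.49 0.64 0.45]
t 19.55 tcp [ 0.5334 -0.2885  0.2199] [ 3.142 -0.     1.469] F [-0.25  0.09  0.57] j [ 1.05  0.52 -0.82  1.66  0.41  1.14  0.02] op 0.0108
shift [-0.0008 -0.0003 -0.0313] turn [ 0.    -0.    -0.001]
```

servo_tool(plan=[{"jaw": -1.0, "x": 0.0, "y": -0.0005, "z": 0.001, "rx": 0.0, "ry": 0.0, "rz": 0.0}, {"jaw": -1.0, "x": 0.0, "y": -0.001, "z": 0.002, "rx": 0.0, "ry": 0.0, "rz": 0.0}, {"jaw": -1.0, "x": 0.0, "y": -0.0015, "z": 0.003, "rx": 0.0, "ry": 0.0, "rz": 0.0}, {"jaw": -1.0, "x": 0.0, "y": -0.002, "z": 0.004, "rx": 0.0, "ry": 0.0, "rz": 0.0}, {"jaw": -1.0, "x": 0.0, "y": -0.002, "z": 0.005, "rx": 0.0, "ry": 0.0, "rz": 0.0}, {"jaw": -1.0, "x": 0.0, "y": -0.002, "z": 0.005, "rx": 0.0, "ry": 0.0, "rz": 0.0}, {"jaw": -1.0, "x": 0.0, "y": -0.002, "z": 0.005, "rx": 0.0, "ry": 0.0, "rz": 0.0}])

```text
t: 20.25
ee_pos: [0.5315, -0.2882, 0.215]
tcp_rot: [3.141, -0.0, 1.469]
contact_force: [1.1, -0.9, -0.2]
opening: 0.0108
finger_force: 30.0
```

```bash
python3 f.py 36
```

```text
[ 2.54 -0.15 -0.07] [0.66 0.41 0.51]
t 22.05 tcp [ 0.5314 -0.2883  0.215 ] [ 3.141 -0.     1.469] F [ 3.91 -0.19 -0.21] j [ 1.05  0.52 -0.82  1.67  0.42  1.13  0.02] op 0.0111
shift [-0.0008  0.0017 -0.0362] turn [ 0.    -0.    -0.001]
```

servo_tool(plan=[{"jaw": -1.0, "x": 0.0, "y": 0.0005, "z": 0.0, "rx": 0.0, "ry": 0.0, "rz": 0.0}, {"jaw": -1.0, "x": 0.0, "y": 0.001, "z": 0.0, "rx": 0.0, "ry": 0.0, "rz": 0.0}, {"jaw": -1.0, "x": 0.0, "y": 0.0015, "z": 0.0, "rx": 0.0, "ry": 0.0, "rz": 0.0}, {"jaw": -1.0, "x": 0.0, "y": 0.002, "z": 0.0, "rx": 0.0, "ry": 0.0, "rz": 0.0}, {"jaw": -1.0, "x": 0.0, "y": 0.002, "z": 0.0, "rx": 0.0, "ry": 0.0, "rz": 0.0}])

```text
t: 22.55
ee_pos: [0.5325, -0.2885, 0.2145]
tcp_rot: [-3.14, -0.0, 1.469]
contact_force: [-0.6, 0.3, -1.0]
opening: 0.0107
finger_force: 30.0
```

Run:
```python
from h import *
F=[];T=[]
for i in range(24): s=grab('scene','now2' if i==23 else None); q=ctrl.sense();F.append(q['contact_force']);T.append(q['torque'])
F=np.array(F);print(F.reshape(4,6,3).mean(1).round(2),np.mean(T,0).round(3),q['ee_pos'])
# canister lid location in the scene view
c=s['color'].astype(int);m=((c[...,2]>1.6*c[...,0])&(c[...,2]>60)).astype(np.uint8);m[240:]=0;m[:130]=0;m[:,:260]=0
n,l,st,ce=cv2.connectedComponentsWithStats(m);print([ (x.tolist(),y.round(1)) for x,y in zip(st[1:],ce[1:]) if x[4]>15])
for z in(.05,.055): print('expected lid centre px',proj(s,[.533,-.2885,q['ee_pos'][2]+.0188-.138+z]))
for y in(-.037,.037): print(proj(s,[.533,-.2885+y,q['ee_pos'][2]+.0188-.138+.052]))
```

```text
[[-1.62  0.32 -0.29]
 [-1.8   0.14 -0.09]
 [-1.79 -0.28 -0.21]
 [-1.76 -0.15 -0.24]] [-0.049  0.253 -0.01 ] [ 0.53336635 -0.28854115  0.21493792]
[([304, 165, 18, 17, 133], array([313.6, 174.9])), ([297, 167, 5, 12, 39], array([299.4, 173.1]))]
expected lid centre px [308.88418953 171.85409553]
expected lid centre px [308.9456939  170.50327333]
[313.3723144  164.51019436]
[304.2792428  178.37183034]
```

servo_tool(plan=[{"jaw": -1.0, "x": 0.0, "y": -0.0004, "z": 0.0005, "rx": 0.0, "ry": 0.0, "rz": 0.0}, {"jaw": -1.0, "x": 0.0, "y": -0.0008, "z": 0.001, "rx": 0.0, "ry": 0.0, "rz": 0.0}, {"jaw": -1.0, "x": 0.0, "y": -0.0008, "z": 0.0015, "rx": 0.0, "ry": 0.0, "rz": 0.0}, {"jaw": -1.0, "x": 0.0, "y": -0.0008, "z": 0.002, "rx": 0.0, "ry": 0.0, "rz": 0.0}, {"jaw": -1.0, "x": 0.0, "y": -0.0008, "z": 0.002, "rx": 0.0, "ry": 0.0, "rz": 0.0}])

```text
t: 24.25
ee_pos: [0.5331, -0.2884, 0.2131]
tcp_rot: [3.141, 0.0, 1.469]
contact_force: [1.8, -1.0, -0.9]
opening: 0.011
finger_force: 30.0
```

```bash
python3 f.py 12
```

```text
[ 1.74 -0.57  0.23] [0.5  0.45 0.74]
t 24.85 tcp [ 0.5326 -0.2883  0.213 ] [ 3.141 -0.     1.469] F [ 0.79 -0.04  2.11] j [ 1.05  0.53 -0.82  1.67  0.42  1.13  0.01] op 0.0109
shift [-0.0009  0.0005 -0.0382] turn [ 0.    -0.    -0.001]
```

servo_tool(plan=[{"jaw": -1.0, "x": 0.0, "y": 0.0002, "z": 0.0, "rx": 0.0, "ry": 0.0, "rz": 0.0}, {"jaw": -1.0, "x": 0.0, "y": 0.0004, "z": -0.0005, "rx": 0.0, "ry": 0.0, "rz": 0.0}, {"jaw": -1.0, "x": 0.0, "y": 0.0004, "z": -0.0005, "rx": 0.0, "ry": 0.0, "rz": 0.0}, {"jaw": -1.0, "x": 0.0, "y": 0.0004, "z": -0.0005, "rx": 0.0, "ry": 0.0, "rz": 0.0}])

```text
t: 25.25
ee_pos: [0.5327, -0.2883, 0.2133]
tcp_rot: [-3.141, -0.0, 1.469]
contact_force: [0.8, -0.9, -0.3]
opening: 0.0112
finger_force: 30.0
```

```bash
python3 f.py 10
```

```text
[-0.1   0.67  0.15] [0.45 0.6  0.6 ]
t 25.75 tcp [ 0.5328 -0.2884  0.2134] [-3.141 -0.     1.469] F [-1.29  1.5   0.2 ] j [ 1.05  0.53 -0.82  1.67  0.42  1.13  0.01] op 0.0108
shift [-0.0008  0.0003 -0.0378] turn [-0.    -0.    -0.001]
```

servo_tool(plan=[{"jaw": -1.0, "x": 0.0, "y": 0.0, "z": -0.0005, "rx": 0.0, "ry": 0.0, "rz": 0.0}, {"jaw": -0.76, "x": 0.0, "y": 0.0, "z": -0.0005, "rx": 0.0, "ry": 0.0, "rz": 0.0}, {"jaw": -0.74, "x": 0.0, "y": 0.0, "z": -0.0005, "rx": 0.0, "ry": 0.0, "rz": 0.0}, {"jaw": -0.71, "x": 0.0, "y": 0.0, "z": -0.0005, "rx": 0.0, "ry": 0.0, "rz": 0.0}, {"jaw": -0.68, "x": 0.0, "y": 0.0, "z": -0.0005, "rx": 0.0, "ry": 0.0, "rz": 0.0}, {"jaw": -0.64, "x": 0.0, "y": 0.0, "z": -0.0005, "rx": 0.0, "ry": 0.0, "rz": 0.0}, {"jaw": -0.58, "x": 0.0, "y": 0.0, "z": -0.0005, "rx": 0.0, "ry": 0.0, "rz": 0.0}, {"jaw": -0.5, "x": 0.0, "y": 0.0, "z": -0.0005, "rx": 0.0, "ry": 0.0, "rz": 0.0}, {"jaw": -0.4, "x": 0.0, "y": 0.0, "z": -0.0005, "rx": 0.0, "ry": 0.0, "rz": 0.0}, {"jaw": -0.3, "x": 0.0, "y": 0.0, "z": -0.0005, "rx": 0.0, "ry": 0.0, "rz": 0.0}, {"jaw": -0.2, "x": 0.0, "y": 0.0, "z": -0.0005, "rx": 0.0, "ry": 0.0, "rz": 0.0}, {"jaw": -0.2, "x": 0.0, "y": 0.0, "z": -0.0005, "rx": 0.0, "ry": 0.0, "rz": 0.0}])

```text
t: 26.95
ee_pos: [0.533, -0.2885, 0.2139]
tcp_rot: [3.142, 0.0, 1.469]
contact_force: [1.3, 0.9, 0.1]
opening: 0.037
finger_force: 0.0
```

Run:
```python
from h import *
rel([.5328,-.2884,.30],1.47)
a=cv2.imread('pics/now2.png');s=grab('scene','now3');b=cv2.imread('pics/now3.png')
def lid(i):
    c=i.astype(int);m=((c[...,0]>1.6*c[...,2])&(c[...,0]>60)).astype(np.uint8);m[240:]=0;m[:130]=0;m[:,:260]=0
    n,l,st,ce=cv2.connectedComponentsWithStats(m);return [(x.tolist(),y.round(1)) for x,y in zip(st[1:],ce[1:]) if x[4]>15]
print(lid(a),lid(b))
```

```text
t 26.95 tcp [ 0.533  -0.2885  0.2139] [3.142 0.    1.469] F [1.32 0.94 0.09] j [ 1.05  0.53 -0.82  1.67  0.42  1.13  0.01] op 0.037
shift [ 0.     -0.0002 -0.0861] turn [ 0.     0.    -0.001]
[([304, 165, 18, 17, 133], array([313.6, 174.9])), ([297, 167, 5, 12, 39], array([299.4, 173.1]))] [([304, 165, 18, 18, 137], array([313.4, 175.4])), ([297, 168, 5, 12, 41], array([299.5, 173.6]))]
```

Released cleanly; the lid has hardly moved in the image. Retracting upward.

servo_tool(plan=[{"jaw": -0.2, "x": 0.0, "y": 0.0, "z": -0.003, "rx": 0.0, "ry": 0.0, "rz": 0.0}, {"jaw": -0.2, "x": 0.0, "y": 0.0, "z": -0.01, "rx": 0.0, "ry": 0.0, "rz": 0.0}, {"jaw": -0.2, "x": 0.0, "y": 0.0, "z": -0.02, "rx": 0.0, "ry": 0.0, "rz": 0.0}, {"jaw": -0.2, "x": 0.0, "y": 0.0, "z": -0.032, "rx": 0.0, "ry": 0.0, "rz": 0.0}, {"jaw": -0.2, "x": 0.0, "y": 0.0, "z": -0.045, "rx": 0.0, "ry": 0.0, "rz": 0.0}, {"jaw": -0.2, "x": 0.0, "y": 0.0, "z": -0.06, "rx": 0.0, "ry": 0.0, "rz": 0.0}, {"jaw": -0.2, "x": 0.0, "y": 0.0, "z": -0.08, "rx": 0.0, "ry": 0.0, "rz": 0.0}, {"jaw": -0.2, "x": 0.0, "y": 0.0, "z": -0.1, "rx": 0.0, "ry": 0.0, "rz": 0.0}, {"jaw": -0.2, "x": 0.0, "y": 0.0, "z": -0.12, "rx": 0.0, "ry": 0.0, "rz": 0.0}, {"jaw": -0.2, "x": 0.0, "y": 0.0, "z": -0.13, "rx": 0.0, "ry": 0.0, "rz": 0.0}, {"jaw": -0.2, "x": 0.0, "y": 0.0, "z": -0.13, "rx": 0.0, "ry": 0.0, "rz": 0.0}, {"jaw": -0.2, "x": 0.0, "y": 0.0, "z": -0.13, "rx": 0.0, "ry": 0.0, "rz": 0.0}])

```text
t: 28.2
ee_pos: [0.5327, -0.2884, 0.3436]
tcp_rot: [-3.141, 0.0, 1.469]
contact_force: [-0.3, -1.1, 0.2]
opening: 0.0365
finger_force: 0.0
```

servo_tool(plan=[{"jaw": -0.2, "x": 0.0, "y": 0.0, "z": 0.0, "rx": 0.0, "ry": 0.0, "rz": 0.0}, {"jaw": -0.2, "x": 0.0, "y": 0.0, "z": 0.0, "rx": 0.0, "ry": 0.0, "rz": 0.0}, {"jaw": -0.2, "x": 0.0, "y": 0.0, "z": 0.0, "rx": 0.0, "ry": 0.0, "rz": 0.0}, {"jaw": -0.2, "x": 0.0, "y": 0.0, "z": 0.0, "rx": 0.0, "ry": 0.0, "rz": 0.0}, {"jaw": -0.2, "x": 0.0, "y": 0.0, "z": 0.0, "rx": 0.0, "ry": 0.0, "rz": 0.0}, {"jaw": -0.2, "x": 0.0, "y": 0.0, "z": 0.0, "rx": 0.0, "ry": 0.0, "rz": 0.0}, {"jaw": -0.2, "x": 0.0, "y": 0.0, "z": 0.0, "rx": 0.0, "ry": 0.0, "rz": 0.0}, {"jaw": -0.2, "x": 0.0, "y": 0.0, "z": 0.0, "rx": 0.0, "ry": 0.0, "rz": 0.0}, {"jaw": -0.2, "x": 0.0, "y": 0.0, "z": 0.0, "rx": 0.0, "ry": 0.0, "rz": 0.0}, {"jaw": -0.2, "x": 0.0, "y": 0.0, "z": 0.0, "rx": 0.0, "ry": 0.0, "rz": 0.0}])

```text
t: 29.2
ee_pos: [0.5329, -0.2885, 0.344]
tcp_rot: [3.142, 0.0, 1.469]
contact_force: [-0.2, 0.2, -0.2]
opening: 0.0367
finger_force: 0.0
```

Run:
```python
from h import *
def lid(f):
    i=f['color'];c=i.astype(int);m=((c[...,2]>1.6*c[...,0])&(c[...,2]>60)).astype(np.uint8);m[240:]=0;m[:130]=0;m[:,:260]=0
    n,l,st,ce=cv2.connectedComponentsWithStats(m);return [(x.tolist(),y.round(1)) for x,y in zip(st[1:],ce[1:]) if x[4]>15]
for k in range(4): print(lid(grab('scene')))
s=ctrl.sense();print(s['t'],s['ee_pos'])
```

```text
[([304, 165, 18, 18, 139], array([313.6, 175.1])), ([297, 167, 6, 13, 47], array([299.7, 173. ]))]
[([304, 165, 18, 18, 142], array([313.5, 175.2])), ([297, 167, 6, 13, 47], array([299.7, 173. ]))]
[([304, 165, 18, 18, 140], array([313.6, 175.1])), ([297, 167, 6, 13, 47], array([299.7, 173. ]))]
[([304, 165, 18, 18, 140], array([313.6, 175.1])), ([297, 167, 6, 13, 47], array([299.7, 173. ]))]
29.4 [ 0.5329453  -0.28845316  0.34394106]
```

The canister hangs still and the gripper is clear, so I'm handing the job in.

```bash
python3 -c "
from cell import ctrl
print(ctrl.job_done())"
```

```text
the job is handed in; nothing more can be done
None
```

The canister hangs by its bail from the yoke, still in the last camera images, with the gripper withdrawn clear above it and its weight measured at about 2.6 N (0.26 kg); I handed the job in at about 29 s and no verdict was returned.

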